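# Set a wet framed picture into the corner of the glue-up board

### The arm

A 6-joint arm with a two-finger parallel gripper is mounted at the origin on the work surface. World frame = base frame: x ahead of the robot, y to its left, z up, the work surface at z = 0. Lengths are in m, angles in rad, forces in N, time in s.
With the tool pointing down it reaches from about 0.35 to 0.85 m from the base axis. Payload 8.1 kg.
Tool frame: the origin (TCP) lies at the very end of the fingers, on their centre line; the grasp point (between the pads) lies robot.hold_point_z behind it (robot.hold_point_z is the distance from the TCP to the grasp point, in m); z points along the fingers, y is the direction in which the jaws open and shut (so a half turn about z gives the same grasp; the last joint's range is limited). The gripper opens to 93 mm and grips with 3 to 60 N. Pads are 15 mm wide; open, the fingers measure 128 mm over their backs; the gripper's body (75 mm by 188 mm) begins 65 mm behind the grasp point.
Start: joints at [1.093, 0.13, 1.488, -0, 1.523, -0.085], TCP at [0.23, 0.554, 0.184] pointing down, gripper open.
Joint ranges: [-2.96, 2.96], [-0.89, 2.26], [0.02, 2.5], [-1.34, 4.48], [0, 2.73], [-2.66, 2.66]. Speed limits (rad/s): [2.39, 2.39, 2.79, 3.14, 3.14, 3.14].

### API

Orientations are given as a rotation vector (axis times angle).
In Python, from plant import robot, cams gives the robot as it stands. The module is installed in compiled form; this text tells all that it offers.
- The arm moves only by the tool step_arm, never from a script. Its argument "deltas" is a list of rows, each an object with "offset": the shift along the tool's x, y, z in cm, a list of three; "roll": the turn about the tool's z in rad. In form: [{"offset": [x, y, z], "roll": roll}, ...]. A call has 1 to 12 rows; each row shifts and turns the commanded pose from where the row before left it, along the tool's axes as they then stand; what a row does not reach is not made up. A row lasts 1/8 s, in which the tool goes at most 62.5 mm and 10.7 degrees, less where a joint would pass 70% of its speed; a pose out of reach is approached as far as the arm can. A call with a gripper value outside its range is refused whole. "fingers" is the finger opening in cm, from 0 to 9.3, set as the call begins (left out, the last holds). The fingers move at their own pace and stop on an object; "grip_force" is the grip in N (left out, the last holds). Time passes only in rows, so rows that do not move let the fingers close. It gives the time, the measured TCP pose, the force and the opening at its end, in the units of the state.
- robot.read_state(): the state, without advancing time (a new reading comes with each control period).
- cams.read_camera(name): name is "scene" or "top" or "wrist"; returns a dict with "pixels" (400x640x3 uint8, red, green, blue), "fx", "fy", "cx", "cy" (pixels), "k1" (the pictures are not rectified: a ray, as slopes to the right and down, at radius r is drawn at 1 + k1 r^2 times it, then the intrinsics apply), "extrinsics" (4x4, takes a point from world to camera coordinates). Camera axes: x right, y down, z forward; pixel columns grow to the right and rows downward; lengths in m; the calibration is good to about 2 mm. A picture is of the moment at which its call begins. There is no depth.
- robot.close_job(): hands the job in, once; it reports no verdict.
Trained networks look in a picture, given as the dict that the camera call returned (one of the last four; its "shot" number tells which), for a name from the list of things; names that differ only in an ending like _2 or _b are one class to them, and where a whole thing is asked for, a point or a joint stands for the part that bears it (a point fixed in the world has none). Each returns a list of dicts, best first, with "score" (0 to 1); they miss things now and then, are a little off and sometimes report something else, mostly with a low value. They report only what shows in the picture. A call takes as long as a camera call. They do not tell look-alikes from the thing itself.
- cams.boxes_of(picture, thing): "xy" ([column, row] in pixels, amid what is visible of it).
- cams.silhouettes(picture, thing): "mask" (400x640 bool, what is visible of it) and "xy" ([column, row] in pixels, amid what is visible of it).
- cams.pinpoint(picture, thing): "xy" ([column, row] in pixels: a listed point, or the origin of a listed thing).
The state is a dict: "t": time; "q": joint angles; "dq": joint speeds; "joint_torque": joint torques, N m; "tool_pos": TCP position; "orientation": TCP orientation; "force": force on the tool from outside, world axes, zero at the start; "wrist_torque": the same for the moment, N m; "opening": finger opening in m.
Only numpy, scipy, OpenCV 4.12 (cv2) and the standard library are available. Lean on these libraries where they do the work, as an engineer would, in place of code of your own. Each camera call takes 0.05 s, during which the arm holds its last target. There are 200 camera calls.

### The job

The small black frame has just been glued and its picture is still wet. Push the frame along the board by its moulding, never picking it up, until it lies flush in the corner against both aluminium fences, and slide the red stop along the back fence until it bears against the frame's free side. Leave the paint untouched and the jars and the brush where they are, and finish clear of everything.

Things in the scene. Friction and masses are not known exactly. Their poses are not given: they have to be found in the camera images.
- board: Plywood board fixed on the bench, 310 (x) by 440 (y) by 15 mm; origin at the centre of its underside, z up. Two aluminium fences, 25 mm thick, stand 25 mm above its top: the back fence along the whole +x edge, inner face at board x = +130 mm, and the side fence near the +y edge, inner face at board y = +180 mm. They meet square in the corner (130, 180).
- frame: Loose black carved frame with cream notches, face up on the board: 140 mm along its x, 190 along its y, 18 thick, moulding 22 wide, about 0.45 kg. Origin at the centre of its underside, z up. Starts up to 15 degrees askew; pushed mid-side it can jam on its leading corner, at its lagging end it swings square. +x side to the back fence, +y side to the side fence: home at board (60, 85) mm.
- picture: The wet painting inside the frame, 96 by 146 mm, fixed in it, its surface 6 mm below the top of the moulding. Must not be touched. Origin as for the frame.
- stop (a joint): Position (m) of the red stop along the back fence, growing in board +y; 0 parked, travel 0.15, about 2.5 N of friction, stays where left. A block 40 mm long in y, at board x 90 to 130 mm, 2 to 43 mm above the board's top; its slack black knob over the fence tops out at 59 mm. Bearing face (+y) at board y = -130 mm + value; meets the frame's -y side, frame home, at 0.12.
- stop_push (a point): Centre of the stop's outer face (its -y side, 40 mm along x by 41 mm high), where a fingertip pushes it: at board x = 109.5 mm, 22.5 mm above the board's top. Axes as the board's.
- blue_jar: Bystander: closed blue paint jar, 60 mm across, 95 mm high, standing on the board's near right part. Origin at the centre of its underside.
- yellow_jar: Bystander: closed yellow paint jar, 64 mm across, 110 mm high, standing on the bench beside the board. Origin at the centre of its underside.
- white_jar: Bystander: closed white paint jar, 64 mm across, 110 mm high, standing on the bench beside the board. Origin at the centre of its underside.
- brush: Bystander: paint brush, 190 mm long, lying on the bench beyond the board's left. Its length runs along its x.
There are look-alikes about, which are no part of the job. There is more than one size of the frame; the job needs the smallest.

How it is judged:
At the end, for the whole second after the job is handed in: The frame lies flat on the board with its back and left sides within 3 mm of the two fences and square to them within 0.02 rad, at rest; the stop's joint is beyond 0.117, so that it is within 3 mm of bearing on the frame's free side (x of frame in the frame of board above 0.057 m and y of frame in the frame of board above 0.082 m and angle between the x axis of frame and the x axis of board, either way round below 0.02 rad and z of frame in the frame of board below 0.018 m and angle between frame's own z axis and vertical below 0.03 rad and value of joint stop above 0.117 m and linear speed of frame below 0.01 m/s); the robot touches nothing.
It fails at once if the wet picture is touched (contact force between any of the fingers, the arm and picture above 0.3 N).
It fails at once if the frame is lifted or tipped off the board (more than 10 mm or 0.12 rad) (z of frame in the frame of board above 0.025 m or angle between frame's own z axis and vertical above 0.12 rad).
It fails at once if a jar or the brush is moved by more than 15 mm (distance of any of blue_jar, yellow_jar, white_jar, brush from where it was at the start of the episode above 0.015 m).
It also fails if it takes over 61 s, if anything falls off the work surface, if the arm or the gripper's body presses on something with over 40 N, if the wrist force passes 120 N, or if a joint passes its speed limit or range.

## Working session

There is one attempt and no reset: what is moved stays moved. The work goes in short steps, Python scripts to look and compute and a tool call to move; the robot and the scene stay as the last step left them, time stands still between calls to the robot, and variables do not carry over. Pictures are saved under pics/ and viewed, about 8 in all and at most 12, crops included, and the job is handed in when it is done.

Besides the shell and the picture viewer there is one more tool, called after "Request:" in YAML: its name, and indented under it one key for each argument. step_arm: Moves the arm, as the interface text tells. Its arguments: {"type":"object","properties":{"deltas":{"type":"array"},"fingers":{"type":"number"},"grip_force":{"type":"number"}},"required":["deltas"]}

```bash
mkdir -p pics; cat > h.py <<'E'
import numpy as np, cv2
from plant import robot, cams
from scipy.spatial.transform import Rotation as R
def ray(p,uv):
    K=np.array([[p['fx'],0,p['cx']],[0,p['fy'],p['cy']],[0,0,1]])
    d=np.array([(uv[0]-p['cx'])/p['fx'],(uv[1]-p['cy'])/p['fy']]); s=d.copy()
    for _ in range(20): s=d/(1+p['k1']*(s@s))
    E=np.array(p['extrinsics']); r=E[:3,:3].T@np.array([s[0],s[1],1]); o=-E[:3,:3].T@E[:3,3]
    return o,r
def at(p,uv,z):
    o,r=ray(p,uv); return o+r*(z-o[2])/r[2]
def proj(p,X):
    E=np.array(p['extrinsics']); X=np.atleast_2d(X); c=X@E[:3,:3].T+E[:3,3]; s=c[:,:2]/c[:,2:]
    s=s*(1+p['k1']*(s**2).sum(1,keepdims=True))
    return s*[p['fx'],p['fy']]+[p['cx'],p['cy']]
def save(p,n,img=None): cv2.imwrite('pics/'+n+'.png',cv2.cvtColor(p['pixels'] if img is None else img,cv2.COLOR_RGB2BGR))
E
python3 - <<'E'
from h import *
s=robot.read_state(); print({k:np.round(v,3) for k,v in s.items()}, robot.hold_point_z)
ims=[]
for n in ['scene','top']:
    p=cams.read_camera(n); ims.append(p['pixels'])
    print(n,p['fx'],p['k1'],np.round(-np.array(p['extrinsics'])[:3,:3].T@np.array(p['extrinsics'])[:3,3],3))
    for t,z in [('board',0),('frame',.015),('stop_push',.0375),('stop',.03),('blue_jar',.015),('yellow_jar',0),('white_jar',0),('brush',0)]:
        print(t,[(round(d['score'],2),np.round(d['xy']).tolist(),np.round(at(p,d['xy'],z)[:2],3).tolist()) for d in cams.pinpoint(p,t)[:4]])
    save(p,n)
E
```

```text
{'t': np.float64(0.0), 'q': array([ 1.093,  0.131,  1.489, -0.   ,  1.523, -0.085]), 'dq': array([ 0.   ,  0.001, -0.001,  0.001, -0.001,  0.002]), 'joint_torque': array([-2.0000e-03, -5.5985e+01, -4.9175e+01,  7.7000e-02,  3.5000e-02,
       -0.0000e+00]), 'tool_pos': array([0.229, 0.554, 0.183]), 'orientation': array([-6.130e-01, -3.081e+00,  3.000e-03]), 'force': array([0.071, 0.357, 0.271]), 'wrist_torque': array([-0.015, -0.012,  0.007]), 'opening': np.float64(0.093)} 0.0188
scene 429.8908079857339 0.03761519576422211 [ 0.935 -0.792  0.714]
board [(0.97, [336.0, 239.0], [0.533, -0.009])]
frame [(0.91, [348.0, 231.0], [0.553, 0.021]), (0.74, [357.0, 138.0], [0.323, 0.533]), (0.68, [145.0, 258.0], [0.191, -0.331])]
stop_push [(0.59, [338.0, 284.0], [0.633, -0.183])]Traceback (most recent call last):
  File "<stdin>", line 8, in <module>
ValueError: it knows: blue_jar, board, brush, frame, picture, stop_push, white_jar, yellow_jar
```

```bash
python3 - <<'E'
from h import *
for n in ['scene','top']:
    p=cams.read_camera(n)
    for t,z in [('board',0),('frame',.015),('picture',.015),('stop_push',.0375),('blue_jar',.015),('yellow_jar',0),('white_jar',0),('brush',0)]:
        print(t,[(round(d['score'],2),np.round(d['xy']).tolist(),np.round(at(p,d['xy'],z)[:2],3).tolist()) for d in cams.pinpoint(p,t)[:4]])
    save(p,n)
E
```

```text
board [(0.84, [337.0, 238.0], [0.535, -0.005])]
frame [(0.94, [351.0, 229.0], [0.556, 0.032]), (0.94, [145.0, 261.0], [0.2, -0.338]), (0.84, [355.0, 139.0], [0.318, 0.524]), (0.72, [380.0, 172.0], [0.497, 0.35])]
picture [(0.94, [353.0, 232.0], [0.566, 0.025]), (0.72, [356.0, 142.0], [0.333, 0.505]), (0.62, [149.0, 258.0], [0.199, -0.326])]
stop_push [(0.77, [341.0, 282.0], [0.637, -0.176])]
blue_jar [(0.67, [381.0, 170.0], [0.493, 0.366]), (0.59, [267.0, 253.0], [0.425, -0.163])]
yellow_jar [(0.59, [216.0, 319.0], [0.449, -0.372]), (0.3, [349.0, 231.0], [0.547, 0.038])]
white_jar [(0.6, [381.0, 170.0], [0.485, 0.391])]
brush [(0.58, [434.0, 184.0], [0.664, 0.4]), (0.25, [384.0, 170.0], [0.492, 0.398])]
board [(0.54, [443.0, 191.0], [0.451, -0.37])]
frame [(0.77, [166.0, 241.0], [0.307, 0.539]), (0.61, [322.0, 156.0], [0.573, 0.027]), (0.6, [430.0, 271.0], [0.19, -0.316])]
picture [(0.92, [163.0, 240.0], [0.309, 0.55]), (0.62, [431.0, 270.0], [0.194, -0.318]), (0.58, [320.0, 158.0], [0.566, 0.034])]
stop_push [(0.56, [385.0, 135.0], [0.636, -0.18])]
blue_jar [(0.68, [384.0, 203.0], [0.414, -0.172])]
yellow_jar [(0.59, [446.0, 193.0], [0.444, -0.381])]
white_jar [(0.65, [209.0, 188.0], [0.478, 0.401])]
brush [(0.84, [213.0, 135.0], [0.655, 0.388])]
```

View pics/scene.png

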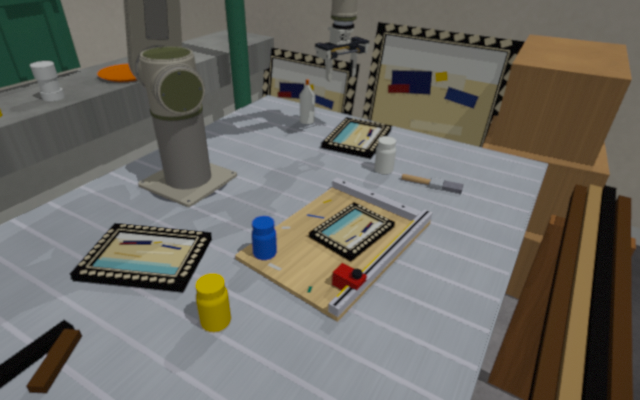

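View pics/top.png

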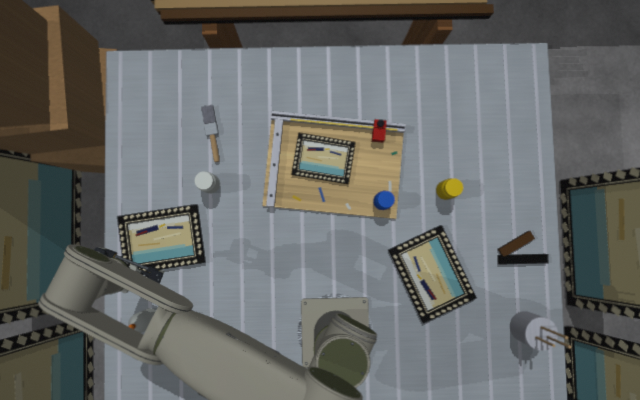

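The smallest is the frame on the board, top (322,157). The larger look-alikes are at (163,240) and (432,272), and others lean on the walls. I'll check it in a close crop and fit the board and frame.

```bash
cat >> h.py <<'E'
def rect(p,t,z,near):
    """min-area rectangle of a silhouette mapped to height z"""
    best=None
    for d in cams.silhouettes(p,t):
        m=d['mask']
        c=np.argwhere(m)[:,::-1]
        if np.linalg.norm(at(p,c.mean(0),z)[:2]-near)>.1: continue
        cs,_=cv2.findContours(m.astype(np.uint8),cv2.RETR_EXTERNAL,cv2.CHAIN_APPROX_NONE)
        c=max(cs,key=len)[:,0]
        P=np.array([at(p,q,z)[:2] for q in c])
        r=cv2.minAreaRect((P*1000).astype(np.float32))
        return d['score'],r
E
python3 - <<'E'
from h import *
p=cams.read_camera('top')
print(rect(p,'frame',.033,[.57,.03]),rect(p,'board',.015,[.53,0]))
q=cams.read_camera('scene'); print(rect(q,'frame',.033,[.57,.03]),rect(q,'board',.015,[.53,0]))
s=robot.read_state(); print(R.from_rotvec(s['orientation']).as_matrix().round(3))
c=cv2.resize(p['pixels'][100:230,250:420],None,fx=4.5,fy=4.5,interpolation=cv2.INTER_CUBIC); save(p,'crop',c)
w=cams.read_camera('wrist'); E=np.array(w['extrinsics']); T=np.eye(4); T[:3,:3]=R.from_rotvec(s['orientation']).as_matrix();T[:3,3]=s['tool_pos']
print((E@T).round(3),w['fx'])
E
```

```text
(0.8, ((565.7508544921875, 24.560211181640625), (196.5321044921875, 144.26333618164062), 80.16961669921875)) (0.63, ((549.5414428710938, -11.847198486328125), (446.97235107421875, 323.51904296875), 83.34629821777344))
(0.67, ((567.4042358398438, 13.106689453125), (205.97805786132812, 153.1485595703125), 78.80658721923828)) (0.95, ((544.5692138671875, -6.129638671875), (481.47735595703125, 335.14239501953125), 86.02890014648438))
[[-0.924  0.383 -0.   ]
 [ 0.383  0.924 -0.   ]
 [ 0.    -0.    -1.   ]]
[[-0.     1.    -0.001  0.   ]
 [-0.961 -0.001 -0.277  0.02 ]
 [-0.277  0.001  0.961  0.214]
 [ 0.     0.     0.     1.   ]] 278.6070400246249
```

View pics/crop.png

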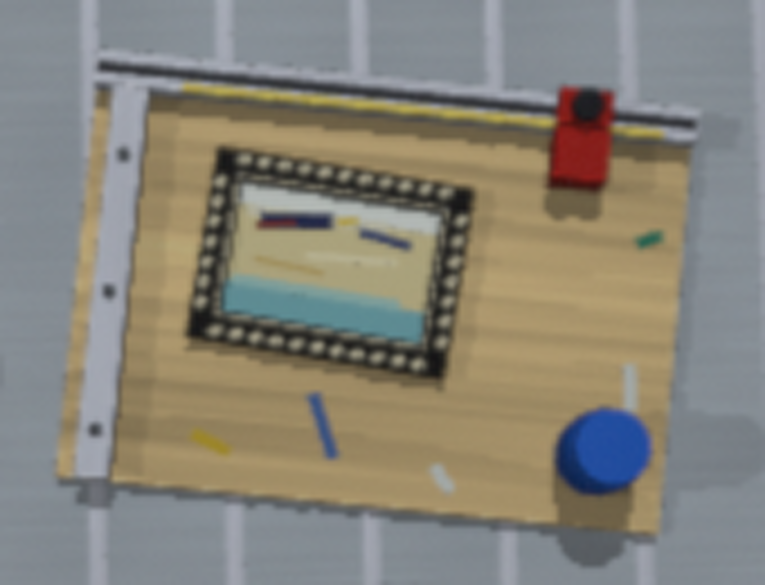

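The crop confirms the choice: the small 140x190 frame on the board, corners at crop px (225,150), (470,190), (440,378) and (190,335). It's about 3–4° askew to the board. The red stop is at (583,135) and the blue jar at (603,450). Next I'll move over the board for a wrist look.

Request:
step_arm:
  deltas:
    - {"offset": [-4, -3.34, -1.5], "roll": 0}
    - {"offset": [-4, -3.34, -1.5], "roll": 0}
    - {"offset": [-4, -3.34, -1.5], "roll": 0}
    - {"offset": [-4, -3.34, -1], "roll": 0}
    - {"offset": [-4, -3.34, -1], "roll": 0}
    - {"offset": [-4, -3.34, 0], "roll": 0}
    - {"offset": [-4, -3.34, 0], "roll": 0}
    - {"offset": [-4, -3.34, 0], "roll": 0}
    - {"offset": [-4, -3.34, 0], "roll": 0}
    - {"offset": [-4, -3.34, 0], "roll": 0}
    - {"offset": [-4, -3.34, 0], "roll": 0}
    - {"offset": [-4, -3.34, 0], "roll": 0}
  fingers: 0

```text
t: 2.95
tool_pos: [0.5203, -0.0014, 0.2495]
orientation: [0.613, 3.08, 0.0]
force: [0.6, -0.3, 1.4]
opening: 0.0006
```

Request:
step_arm:
  deltas:
    - {"offset": [0, 0, 0], "roll": -0.144}
    - {"offset": [0, 0, 0], "roll": -0.144}
    - {"offset": [0, 0, 0], "roll": 0}
    - {"offset": [0, 0, 0], "roll": 0}

```text
t: 3.45
tool_pos: [0.5196, 0.0004, 0.2493]
orientation: [0.169, 3.137, -0.0]
force: [0.3, -0.6, -0.3]
opening: 0.0003
```

```bash
python3 - <<'E'
from h import *
s=robot.read_state(); print(s['t'],s['tool_pos'],R.from_rotvec(s['orientation']).as_matrix()[:,0].round(3),s['force'])
w=cams.read_camera('wrist'); save(w,'w1')
for t,z,n in [('frame',.033,[.567,.02]),('picture',.027,[.567,.02]),('board',.015,[.54,0])]: print(t,rect(w,t,z,n))
for t,z in [('board',0),('frame',.015),('stop_push',.0375),('blue_jar',.015)]:
    print(t,[(round(d['score'],2),np.round(d['xy']).tolist(),np.round(at(w,d['xy'],z)[:2],3).tolist()) for d in cams.pinpoint(w,t)[:3]])
E
```

```text
3.45 [5.19641432e-01 4.47411596e-04 2.49320540e-01] [-0.994  0.108 -0.   ] [ 0.25052315 -0.56746573 -0.30669287]
frame (0.94, ((560.7005615234375, 25.525680541992188), (191.37445068359375, 142.90280151367188), 79.40274047851562))
picture (0.61, ((563.5001831054688, 26.394729614257812), (145.77218627929688, 96.85612487792969), 79.45106506347656))
board (0.94, ((545.49951171875, -9.753585815429688), (463.49359130859375, 325.7568359375), 83.28102111816406))
board []
frame [(0.74, [328.0, 196.0], [0.562, 0.027])]
stop_push [(0.79, [210.0, 252.0], [0.63, -0.175]), (0.62, [195.0, 117.0], [0.419, -0.153])]
blue_jar [(0.63, [196.0, 115.0], [0.414, -0.161])]
```

View pics/w1.png

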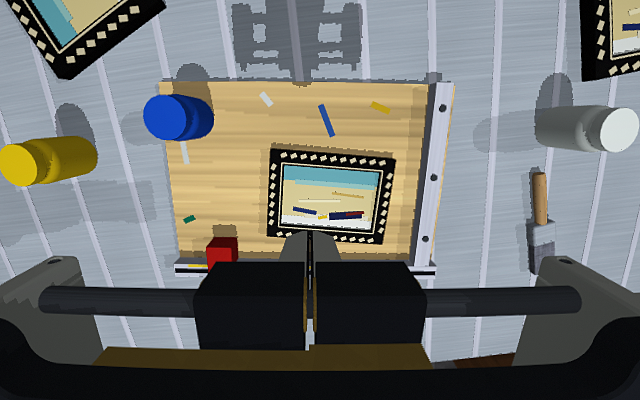

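The wrist view, which is inverted, shows the frame at (330,195), the side fence along columns 430–450, the stop at (222,250) and the blue jar at (180,117). Nothing obstructs the near side. Next is the board pose from its near corners and from edges.

```bash
cat >> h.py <<'E'
from scipy.optimize import minimize
def fitboard(views,x0):
    """align model edges of board/fences with image gradients"""
    def lines(): # (x,y,z) board-coordinates segments
        return [((-155,-220,15),(-155,220,15)),((-155,-220,15),(155,-220,15)),((-155,220,15),(155,220,15)),
                ((130,-60,40),(130,180,40)),((130,180,40),(-155,180,40)),((155,-220,40),(155,220,40)),((-155,205,40),(155,205,40))]
    S=np.array([np.array(a)+(np.array(b)-a)*t for a,b in lines() for t in np.linspace(.03,.97,60)])/1000.
    gs=[]
    for p,mask in views:
        g=cv2.cvtColor(p['pixels'],cv2.COLOR_RGB2GRAY).astype(np.float32)
        e=np.minimum(np.hypot(cv2.Sobel(g,5,1,0),cv2.Sobel(g,5,0,1)),200); e[mask]=0
        gs.append((p,e))
    def cost(v,sg):
        c,s=np.cos(v[2]),np.sin(v[2]); W=np.c_[c*S[:,0]-s*S[:,1]+v[0],s*S[:,0]+c*S[:,1]+v[1],S[:,2]]
        t=0
        for p,e in gs:
            u=proj(p,W).astype(np.float32); t-=cv2.remap(cv2.GaussianBlur(e,(0,0),sg),u[:,:1],u[:,1:],cv2.INTER_LINEAR).mean()
        return t
    v=np.array(x0)
    for sg in (3,1.5,.8):
        v=minimize(cost,v,args=(sg,),method='Nelder-Mead',options=dict(initial_simplex=v+np.r_[np.zeros((1,3)),np.diag([.006,.006,.02])],xatol=1e-5)).x
        print(sg,v.round(4),cost(v,sg))
    return v
E
python3 - <<'E'
from h import *
t=cams.read_camera('top'); w=cams.read_camera('wrist'); s=cams.read_camera('scene')
cr=lambda u,v:((u+.5)/4.5-.5+250,(v+.5)/4.5-.5+100)
for p in (cr(60,478),cr(655,533)): print('corner',at(t,p,.015))
for p in [(160,82),(455,82)]: print('cw',at(w,p,.015))
m0=np.zeros((400,640),bool); mw=m0.copy(); mw[228:]=1
for V in ([(w,mw)],[(s,m0)],[(w,mw),(s,m0)]): fitboard(V,[.535,-.006,-.107])
print([(rect(p,'frame',.033,[.562,.024])) for p in (w,s)])
E
```

```text
corner [0.41409707 0.22408124 0.015     ]
corner [ 0.36443563 -0.20671988  0.015     ]
cw [ 0.36242361 -0.20452062  0.015     ]
cw [0.4083025  0.22809384 0.015     ]
3 [ 0.5377 -0.0082 -0.1164] -39.293842
1.5 [ 0.5392 -0.0075 -0.1156] -50.495502
0.8 [ 0.5405 -0.0075 -0.1164] -60.93884
3 [ 0.529  -0.0147 -0.121 ] -73.552025
1.5 [ 0.5285 -0.0118 -0.1167] -85.71574
0.8 [ 0.5315 -0.0105 -0.1202] -95.06008
3 [ 0.5366 -0.0105 -0.1279] -109.621376
1.5 [ 0.5351 -0.0081 -0.1225] -127.52145
0.8 [ 0.5347 -0.0079 -0.122 ] -143.23236
[(0.79, ((561.0885620117188, 26.654129028320312), (191.84664916992188, 144.4390411376953), 79.52674102783203)), (0.68, ((567.2620239257812, 12.425033569335938), (205.21031188964844, 148.8500213623047), 79.50871276855469))]
```

Request:
step_arm:
  deltas:
    - {"offset": [2.9, -0.25, 2], "roll": 0.009}
    - {"offset": [2.9, -0.25, 4], "roll": 0}
    - {"offset": [0, 0, 5], "roll": 0}
    - {"offset": [0, 0, 5], "roll": 0}
    - {"offset": [0, 0, 3], "roll": 0}
    - {"offset": [0, 0, 2], "roll": 0}
    - {"offset": [0, 0, 1.2], "roll": 0}
    - {"offset": [0, 0, 0.4], "roll": 0}
    - {"offset": [0, 0, 0], "roll": 0}

```text
t: 5.22
tool_pos: [0.4619, 0.0016, 0.0238]
orientation: [0.179, 3.136, -0.0]
force: [0.4, -0.8, -0.3]
opening: 0.0006
```

```bash
python3 - <<'E'
from h import *
s=robot.read_state(); print(s['tool_pos'],R.from_rotvec(s['orientation']).as_matrix()[:,0].round(4),s['force'].round(2))
w=cams.read_camera('wrist'); save(w,'w2'); print(rect(w,'frame',.033,[.562,.024]))
E
```

```text
[0.46190673 0.00163649 0.023766  ] [-9.935e-01  1.136e-01 -7.000e-04] [ 0.39 -0.83 -0.34]
(0.72, ((505.5466613769531, 75.01043701171875), (112.06926727294922, 26.80321502685547), 79.41715240478516))
```

View pics/w2.png

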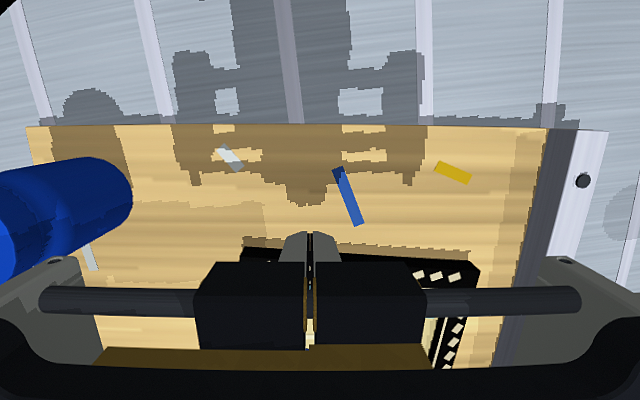

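The wrist view shows the closed fingers at (310,240), just short of the frame's near moulding (columns 243–480), toward its lagging end. Starting the push.

Request:
step_arm:
  deltas:
    - {"offset": [-0.5, 0, 0], "roll": 0}
    - {"offset": [-0.5, 0, 0], "roll": 0}
    - {"offset": [-0.4, 0, 0], "roll": 0}
    - {"offset": [-0.4, 0, 0], "roll": 0}
    - {"offset": [-0.4, 0, 0], "roll": 0}
    - {"offset": [-0.4, 0, 0], "roll": 0}
    - {"offset": [-0.4, 0, 0], "roll": 0}
    - {"offset": [0, 0, 0], "roll": 0}

```text
t: 6.32
tool_pos: [0.4916, -0.0018, 0.0233]
orientation: [0.179, 3.136, -0.0]
force: [0.5, 0.7, -0.2]
opening: 0.0008
```

```bash
cat >> h.py <<'E'
B=np.array([.539,-.0075,-.117])
def tob(x,y):
    c,s=np.cos(B[2]),np.sin(B[2]); d=np.array([x,y])-B[:2]; return np.array([c*d[0]+s*d[1],-s*d[0]+c*d[1]])*1000
def look():
    s=robot.read_state(); print('t',s['t'].round(2),'tool',s['tool_pos'].round(4),'board',tob(*s['tool_pos'][:2]).round(1),'F',s['force'].round(1))
    for n in ('scene','top'):
        p=cams.read_camera(n)
        r=rect(p,'frame',.033,[.57,.05])
        if r: print(n,'frame board',tob(r[1][0][0]/1e3,r[1][0][1]/1e3).round(1),'size',np.round(r[1][1]),'rel deg',round(r[1][2]-90-np.degrees(B[2]),2))
    return p
E
python3 -c "
from h import *
look()"
```

```text
Traceback (most recent call last):
  File "h.py", line 56, in look
    s=robot.read_state(); print('t',s['t'].round(2),'tool',s['tool_pos'].round(4),'board',tob(*s['tool_pos'][:2]).round(1),'F',s['force'].round(1))
                                    ^^^^^^^^^^^^
AttributeError: 'float' object has no attribute 'round'
```

```bash
sed -i "s/s\['t'\].round(2)/round(s['t'],2)/" h.py; python3 - <<'E'
from h import *
look()
p=cams.read_camera('scene'); im=p['pixels'].copy()
r0=(235,170); c=cv2.resize(im[170:320,225:445],None,fx=3.6,fy=3.6,interpolation=cv2.INTER_CUBIC)
def seg(v,pts,col):
    cc,ss=np.cos(v[2]),np.sin(v[2]); P=np.array(pts)/1000; W=np.c_[cc*P[:,0]-ss*P[:,1]+v[0],ss*P[:,0]+cc*P[:,1]+v[1],P[:,2]]
    u=(proj(p,W)-[225,170]+.5)*3.6-.5; cv2.polylines(c,[u.round().astype(np.int32)],False,col,1)
for v,col in [(B,(255,0,255))]:
    seg(v,[(-155,-220,15),(-155,220,15)],col);seg(v,[(-155,180,40),(130,180,40),(130,-220,40)],col);seg(v,[(-155,-220,15),(155,-220,15)],col); seg(v,[(130,180,15),(130,-100,15)],(0,255,0))
save(p,'ov',c)
E
```

```text
t 6.33 tool [ 0.4916 -0.0018  0.0233] board [-47.8   0.1] F [ 0.5  0.7 -0.2]
scene frame board [25.2 24.6] size [206. 150.] rel deg -3.98
top frame board [24.5 37.5] size [190. 144.] rel deg -3.35
```

View pics/ov.png

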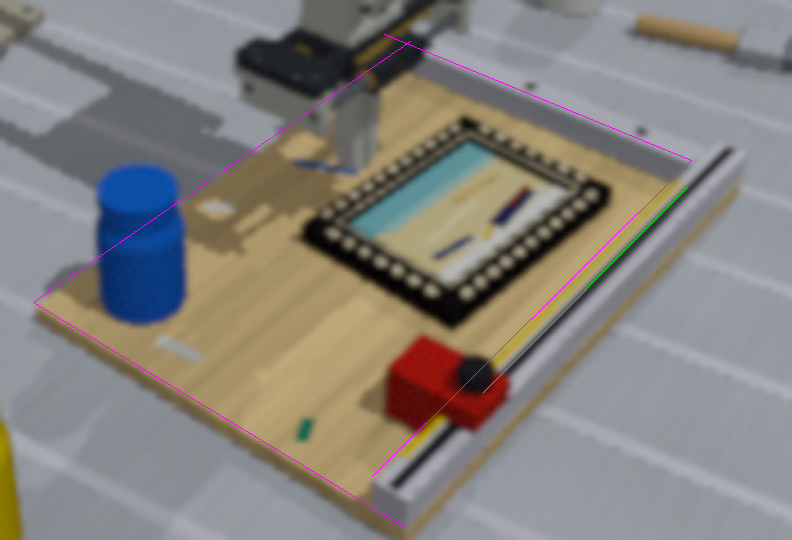

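In the overlay the board model matches the picture to about 3 mm. The finger at (355,165) still seems a little short of the frame's near edge, so I'll continue.

Request:
step_arm:
  deltas:
    - {"offset": [-0.4, 0, 0], "roll": 0}
    - {"offset": [-0.4, 0, 0], "roll": 0}
    - {"offset": [-0.4, 0, 0], "roll": 0}
    - {"offset": [-0.4, 0, 0], "roll": 0}
    - {"offset": [0, 0, 0], "roll": 0}

```text
t: 7.2
tool_pos: [0.5075, -0.0036, 0.0232]
orientation: [0.179, 3.136, -0.0]
force: [0.1, 0.2, 0.4]
opening: 0.0007
```

```bash
python3 -c "
from h import *
look()"
```

```text
t 7.2 tool [ 0.5075 -0.0036  0.0232] board [-31.8   0.2] F [0.1 0.2 0.4]
scene frame board [25.9 24.5] size [207. 149.] rel deg -4.23
top frame board [ 26.5 102.4] size [ 57. 142.] rel deg -4.2
```

```bash
python3 - <<'E'
from h import *
p=cams.read_camera('scene'); t=cams.read_camera('top')
a=cv2.resize(p['pixels'][170:280,290:410],None,fx=3.3,fy=3.3,interpolation=cv2.INTER_CUBIC)
b=cv2.resize(t['pixels'][110:220,260:380],None,fx=3.3,fy=3.3,interpolation=cv2.INTER_CUBIC)
s=robot.read_state()
for im,q,o in((a,p,(290,170)),(b,t,(260,110))):
    u=((proj(q,s['tool_pos'])[0]-o+.5)*3.3).astype(int); cv2.circle(im,tuple(int(k) for k in u),3,(255,0,255),-1); print(u)
save(p,'c7',np.hstack([a,b]))
E
```

```text
[127 191]
[239 218]
```

View pics/c7.png

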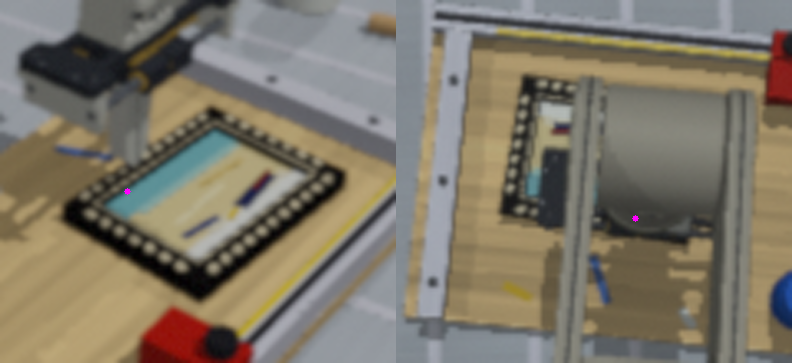

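```bash
python3 - <<'E'
from h import *
p=cams.read_camera('scene')
for z in (.0233,.033,.043): print(z,((proj(p,[.4916,-.0018,z])[0]-[225,170]+.5)*3.6).round(), ((proj(p,[.5075,-.0036,z])[0]-[290,170]+.5)*3.3).round())
im=cv2.cvtColor(cv2.imread('pics/ov.png'),cv2.COLOR_BGR2RGB)[80:260,270:470]
u=((proj(p,[.4916,-.0018,.0233])[0]-[225,170]+.5)*3.6-[270,80])*4
im=cv2.resize(im,None,fx=3.9,fy=3.3); save(p,'x8',im)
d=cams.pinpoint(p,'frame'); print([(k['score'],k['xy'],tob(*at(p,k['xy'],.015)[:2])) for k in d[:2]])
E
```

```text
0.0233 [356. 201.] [128. 192.]
0.033 [357. 190.] [129. 182.]
0.043 [357. 179.] [129. 172.]
[(0.96, [147.3, 258.7], array([-300.80659807, -360.1524193 ])), (0.92, [352.1, 230.7], array([18.70615517, 37.60233619]))]
```

```bash
python3 - <<'E'
from h import *
w=cams.read_camera('wrist'); s=robot.read_state(); print(w['cx'],w['cy'],w['k1'])
im=w['pixels'].copy()
Rm=R.from_rotvec(s['orientation']).as_matrix()
u=[proj(w,s['tool_pos']+Rm@np.array(o))[0] for o in ([0,0,0],[.0075,0,0],[.0075,0,-.025],[.0075,.0175,0])]
print(np.round(u))
c=cv2.resize(im[180:360,200:440],None,fx=3.3,fy=3.3,interpolation=cv2.INTER_CUBIC)
for k in u: cv2.circle(c,tuple(int(v) for v in (k-[200,180]+.5)*3.3),3,(255,0,255),-1)
save(w,'w8',c)
E
```

```text
309.51593383718557 200.580270286094 -0.04691502178215923
[[310. 226.]
 [310. 217.]
 [310. 229.]
 [333. 217.]]
```

View pics/w8.png

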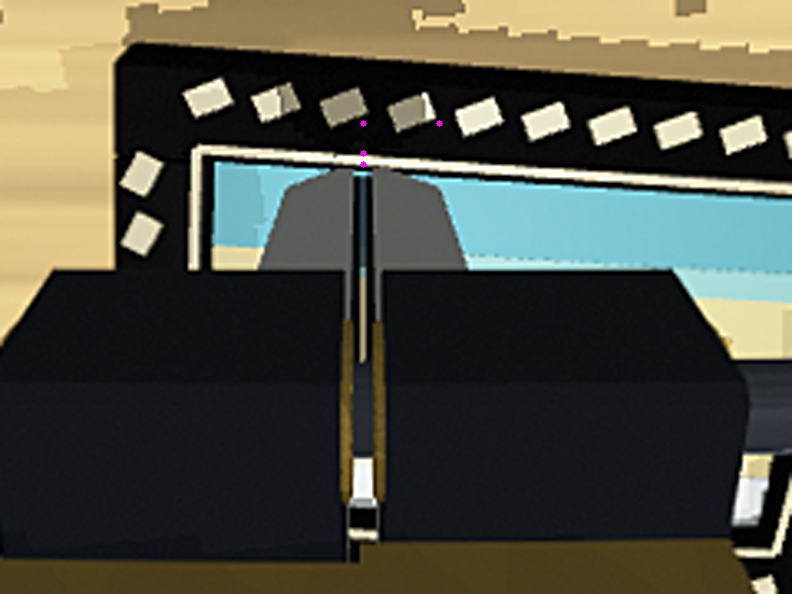

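The close wrist crop shows the fingertips (around (363,170) in the crop) above the moulding with no contact. The real tips are therefore higher than the reported TCP. I'll back off and find the board's top by touch.

Request:
step_arm:
  deltas:
    - {"offset": [0, 0, -0.5], "roll": 0}
    - {"offset": [1.5, 0, -0.5], "roll": 0}
    - {"offset": [2, 0, 0], "roll": 0}
    - {"offset": [1.5, 0, 0], "roll": 0}
    - {"offset": [0, 0, 1], "roll": 0}
    - {"offset": [0, 0, 0], "roll": 0}

```text
t: 8.4
tool_pos: [0.4572, 0.0021, 0.0224]
orientation: [-0.179, -3.136, -0.0]
force: [-0.1, -0.6, -0.1]
opening: 0.0005
```

Request:
step_arm:
  deltas:
    - {"offset": [0, 0, 0.4], "roll": 0}
    - {"offset": [0, 0, 0.3], "roll": 0}
    - {"offset": [0, 0, 0], "roll": 0}

```text
t: 8.78
tool_pos: [0.4573, 0.0021, 0.0158]
orientation: [-0.179, -3.136, -0.0]
force: [-0.6, -0.9, -0.0]
opening: 0.0005
```

Request:
step_arm:
  deltas:
    - {"offset": [0, 0, 0.3], "roll": 0}
    - {"offset": [0, 0, 0.3], "roll": 0}
    - {"offset": [0, 0, 0], "roll": 0}

```text
t: 9.15
tool_pos: [0.4572, 0.0021, 0.0099]
orientation: [-0.179, -3.136, -0.0]
force: [0.0, 0.3, -0.3]
opening: 0.0006
```

Request:
step_arm:
  deltas:
    - {"offset": [0, 0, 0.25], "roll": 0}
    - {"offset": [0, 0, 0.25], "roll": 0}
    - {"offset": [0, 0, 0], "roll": 0}

```text
t: 9.52
tool_pos: [0.4573, 0.0021, 0.005]
orientation: [-0.179, -3.136, -0.0]
force: [-0.8, 0.3, 0.4]
opening: 0.0005
```

Request:
step_arm:
  deltas:
    - {"offset": [0, 0, 0.25], "roll": 0}
    - {"offset": [0, 0, 0.25], "roll": 0}
    - {"offset": [0, 0, 0], "roll": 0}

```text
t: 9.9
tool_pos: [0.4573, 0.0021, -0.0]
orientation: [-0.179, -3.136, -0.0]
force: [0.0, -0.2, 0.0]
opening: 0.0005
```

Request:
step_arm:
  deltas:
    - {"offset": [0, 0, 0.25], "roll": 0}
    - {"offset": [0, 0, 0.15], "roll": 0}
    - {"offset": [0, 0, 0], "roll": 0}

```text
t: 10.28
tool_pos: [0.4573, 0.0021, -0.0039]
orientation: [-0.179, -3.136, 0.0]
force: [0.1, -1.4, -0.3]
opening: 0.0007
```

Request:
step_arm:
  deltas:
    - {"offset": [0, 0, 0.2], "roll": 0}
    - {"offset": [0, 0, 0.2], "roll": 0}
    - {"offset": [0, 0, 0], "roll": 0}

```text
t: 10.65
tool_pos: [0.4573, 0.0021, -0.008]
orientation: [-0.179, -3.136, -0.0]
force: [-0.8, -0.1, 0.0]
opening: 0.0006
```

```bash
python3 - <<'E'
from h import *
p=cams.read_camera('scene')
a=cv2.resize(p['pixels'][160:260,270:400],None,fx=6,fy=6,interpolation=cv2.INTER_CUBIC)
s=robot.read_state(); print(s['force'],s['tool_pos'])
for z in (.005,.015,.025):
    u=((proj(p,[*s['tool_pos'][:2],z])[0]-(270,160)+.5)*6); print(z,u); cv2.circle(a,tuple(int(k) for k in u),3,(255,0,255),-1)
save(p,'c9',a)
E
```

```text
[-0.3083005   0.64573255 -0.72292181] [ 0.45737575  0.00213107 -0.00790268]
0.005 [262.0770099  397.29426258]
0.015 [262.3578131  379.58076437]
0.025 [262.64119467 361.69883474]
```

View pics/c9.png

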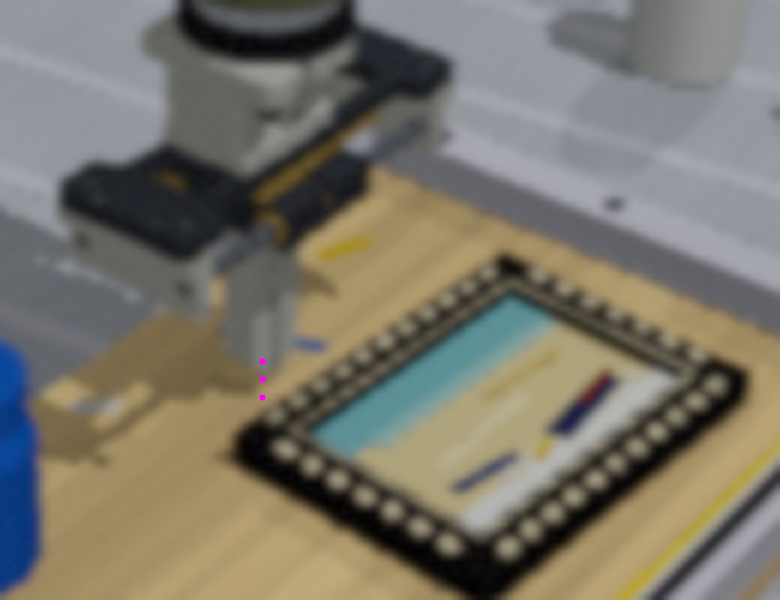

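The tip appears at (262,362), which is about 10 mm above the board even with TCP z = −0.008. I'll probe down further.

Request:
step_arm:
  deltas:
    - {"offset": [0, 0, 0.2], "roll": 0}
    - {"offset": [0, 0, 0.2], "roll": 0}
    - {"offset": [0, 0, 0], "roll": 0}

```text
t: 11.08
tool_pos: [0.4573, 0.0021, -0.012]
orientation: [-0.179, -3.136, -0.0]
force: [0.7, -0.0, -0.2]
opening: 0.0005
```

Request:
step_arm:
  deltas:
    - {"offset": [0, 0, 0.2], "roll": 0}
    - {"offset": [0, 0, 0], "roll": 0}

```text
t: 11.32
tool_pos: [0.4573, 0.0021, -0.0139]
orientation: [-0.179, -3.136, 0.0]
force: [-0.7, 0.4, 0.8]
opening: 0.0001
```

Request:
step_arm:
  deltas:
    - {"offset": [0, 0, 0.1], "roll": 0}
    - {"offset": [0, 0, 0], "roll": 0}

```text
t: 11.58
tool_pos: [0.4574, 0.0021, -0.0148]
orientation: [-0.179, -3.136, 0.0]
force: [0.0, 0.4, 0.4]
opening: 0.0004
```

Request:
step_arm:
  deltas:
    - {"offset": [0, 0, 0.1], "roll": 0}
    - {"offset": [0, 0, 0], "roll": 0}

```text
t: 11.82
tool_pos: [0.4574, 0.0021, -0.0159]
orientation: [-0.179, -3.136, -0.0]
force: [-0.7, 0.4, -0.4]
opening: 0.0007
```

Request:
step_arm:
  deltas:
    - {"offset": [-0.5, 0, 0], "roll": 0}
    - {"offset": [-0.5, 0, 0], "roll": 0}
    - {"offset": [-0.4, 0, 0], "roll": 0}
    - {"offset": [-0.4, 0, 0], "roll": 0}
    - {"offset": [-0.4, 0, 0], "roll": 0}
    - {"offset": [-0.4, 0, 0], "roll": 0}
    - {"offset": [-0.4, 0, 0], "roll": 0}
    - {"offset": [0, 0, 0], "roll": 0}

```text
t: 12.82
tool_pos: [0.4878, -0.0013, -0.0158]
orientation: [0.179, 3.136, 0.0]
force: [0.3, 0.0, 0.1]
opening: 0.0006
```

```bash
python3 -c "
from h import *
look()"
```

```text
t 12.82 tool [ 0.4878 -0.0013 -0.0158] board [-51.6   0.2] F [0.3 0.  0.1]
scene frame board [34.6 26.3] size [208. 151.] rel deg -1.65
top frame board [32.7 37.6] size [191. 142.] rel deg -0.47
```

The frame now moves and swings square. I'll shift the pusher nearer mid-side and go on.

Request:
step_arm:
  deltas:
    - {"offset": [0.5, 0, 0], "roll": 0}
    - {"offset": [0, 1.3, 0], "roll": 0}
    - {"offset": [0, 1.3, 0], "roll": 0}
    - {"offset": [-0.4, 0, 0], "roll": 0}
    - {"offset": [-0.4, 0, 0], "roll": 0}
    - {"offset": [-0.4, 0, 0], "roll": 0}
    - {"offset": [-0.4, 0, 0], "roll": 0}
    - {"offset": [-0.4, 0, 0], "roll": 0}
    - {"offset": [-0.4, 0, 0], "roll": 0}
    - {"offset": [0, 0, 0], "roll": 0}

```text
t: 14.28
tool_pos: [0.5099, 0.0223, -0.0157]
orientation: [0.179, 3.135, 0.0]
force: [0.3, -0.2, 0.2]
opening: 0.0004
```

```bash
python3 -c "
from h import *
look()"
```

```text
t 14.28 tool [ 0.5099  0.0223 -0.0157] board [-32.4  26.2] F [ 0.3 -0.2  0.2]
scene frame board [51.6 28.6] size [206. 146.] rel deg -0.34
```

Request:
step_arm:
  deltas:
    - {"offset": [-0.4, 0, 0], "roll": 0}
    - {"offset": [-0.4, 0, 0], "roll": 0}
    - {"offset": [-0.3, 0, 0], "roll": 0}

```text
t: 14.85
tool_pos: [0.5201, 0.0211, -0.0158]
orientation: [-0.179, -3.136, -0.0]
force: [-3.4, -0.1, 2.8]
opening: 0.0005
```

Request:
step_arm:
  deltas:
    - {"offset": [-0.2, 0, 0], "roll": 0}
    - {"offset": [-0.2, 0, 0], "roll": 0}

```text
t: 15.1
tool_pos: [0.5241, 0.0207, -0.0158]
orientation: [-0.179, -3.136, 0.0]
force: [-3.8, -0.2, 1.4]
opening: 0.0007
```

```bash
python3 -c "
from h import *
look()"
```

```text
t 15.1 tool [ 0.5241  0.0207 -0.0158] board [-18.1  26.2] F [-3.8 -0.2  1.4]
scene frame board [59.5 27.7] size [210. 140.] rel deg 0.22
top frame board [116.8  53.7] size [ 85. 203.] rel deg -65.23
```

Request:
step_arm:
  deltas:
    - {"offset": [-0.2, 0, 0], "roll": 0}
    - {"offset": [-0.2, 0, 0], "roll": 0}

```text
t: 15.55
tool_pos: [0.5245, 0.0208, -0.0163]
orientation: [-0.178, -3.129, -0.001]
force: [-21.6, 3.1, 16.4]
opening: 0.0006
```

Request:
step_arm:
  deltas:
    - {"offset": [-0.2, 0, 0], "roll": 0}
    - {"offset": [-0.2, 0, 0], "roll": 0}

```text
t: 15.8
tool_pos: [0.5244, 0.021, -0.0171]
orientation: [-0.177, -3.121, -0.001]
force: [-38.2, 5.7, 32.4]
opening: 0.0006
```

The frame is firm against the back fence. Now I'll back off, lift clear and go round to the frame's −y side.

Request:
step_arm:
  deltas:
    - {"offset": [0.5, 0, 0], "roll": 0}
    - {"offset": [1.0, 0, 0], "roll": 0}
    - {"offset": [0, 0, -4], "roll": 0}
    - {"offset": [0, 0, -4], "roll": 0}
    - {"offset": [-2, -3, -1], "roll": 0}
    - {"offset": [-2.5, -3, 0], "roll": 0}
    - {"offset": [-2.5, -3, 0], "roll": 0}
    - {"offset": [-2, -2.8, 0], "roll": 0}
    - {"offset": [0, 0, 0], "roll": 0}
    - {"offset": [0, 0, 0], "roll": 0}

```text
t: 17.05
tool_pos: [0.5929, -0.1057, 0.0742]
orientation: [0.179, 3.136, 0.0]
force: [-0.0, -0.4, -0.6]
opening: 0.0002
```

```bash
python3 -c "
from h import *
look()
w=cams.read_camera('wrist'); print(rect(w,'frame',.033,[.6,.03])); print([tob(*at(w,k['xy'],.0375)[:2]) for k in cams.pinpoint(w,'stop_push')])
save(w,'w10')"
```

```text
t 17.05 tool [ 0.5929 -0.1057  0.0742] board [ 64.9 -91.2] F [-0.  -0.4 -0.6]
scene frame board [60.5 30. ] size [216. 141.] rel deg 0.16
top frame board [62.7 49.5] size [169. 141.] rel deg 0.55
(0.87, ((603.590087890625, 24.63153076171875), (192.0975799560547, 139.56524658203125), 83.50285339355469))
[array([ 109.46385112, -157.25161868])]
```

View pics/w10.png

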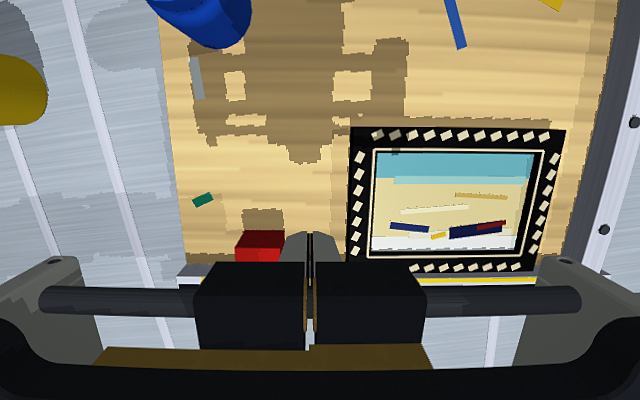

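The wrist view shows the frame square at (455,200) against the back fence. The fingers at (310,235) are in the gap between the stop (260,248) and the frame's −y side (column 348). Next I descend and push +y.

Request:
step_arm:
  deltas:
    - {"offset": [0, 0, 3], "roll": 0}
    - {"offset": [0, 0, 3], "roll": 0}
    - {"offset": [0, 0, 1.6], "roll": 0}
    - {"offset": [0, 0, 1], "roll": 0}
    - {"offset": [0, 0, 0], "roll": 0}

```text
t: 18.02
tool_pos: [0.5929, -0.1059, -0.012]
orientation: [-0.179, -3.136, -0.0]
force: [0.2, 0.3, -0.1]
opening: 0.0003
```

Request:
step_arm:
  deltas:
    - {"offset": [0, 0.5, 0], "roll": 0}
    - {"offset": [0, 0.5, 0], "roll": 0}
    - {"offset": [0, 0.5, 0], "roll": 0}
    - {"offset": [0, 0.5, 0], "roll": 0}
    - {"offset": [0, 0.5, 0], "roll": 0}
    - {"offset": [0, 0.5, 0], "roll": 0}
    - {"offset": [0, 0.5, 0], "roll": 0}
    - {"offset": [0, 0.5, 0], "roll": 0}

```text
t: 19.02
tool_pos: [0.5978, -0.0661, -0.0116]
orientation: [0.179, 3.136, -0.0]
force: [-0.4, -3.5, 1.6]
opening: 0.0004
```

```bash
python3 -c "
from h import *
look()"
```

```text
t 19.02 tool [ 0.5978 -0.0661 -0.0116] board [ 65.3 -51.4] F [-0.4 -3.5  1.6]
scene frame board [85.4 47.3] size [206.  88.] rel deg 0.22
top frame board [63.1 81.9] size [142. 143.] rel deg 0.25
```

Request:
step_arm:
  deltas:
    - {"offset": [0, 0.5, 0], "roll": 0}
    - {"offset": [0, 0.5, 0], "roll": 0}
    - {"offset": [0, 0.5, 0], "roll": 0}
    - {"offset": [0, 0.3, 0], "roll": 0}

```text
t: 19.73
tool_pos: [0.5996, -0.0478, -0.0119]
orientation: [-0.178, -3.136, -0.0]
force: [-0.9, -1.3, -1.7]
opening: 0.0002
```

Request:
step_arm:
  deltas:
    - {"offset": [0, 0.3, 0], "roll": 0}
    - {"offset": [0, 0.2, 0], "roll": 0}

```text
t: 19.98
tool_pos: [0.6002, -0.0431, -0.0119]
orientation: [-0.178, -3.136, -0.0]
force: [0.6, -1.6, -2.1]
opening: 0.0004
```

Request:
step_arm:
  deltas:
    - {"offset": [0, 0.2, 0], "roll": 0}
    - {"offset": [0, 0.2, 0], "roll": 0}

```text
t: 20.23
tool_pos: [0.6004, -0.0403, -0.0118]
orientation: [-0.179, -3.136, 0.002]
force: [-3.4, -10.3, 0.2]
opening: 0.0004
```

Request:
step_arm:
  deltas:
    - {"offset": [0, 0.2, 0], "roll": 0}
    - {"offset": [0, 0.2, 0], "roll": 0}

```text
t: 20.48
tool_pos: [0.5999, -0.0398, -0.0118]
orientation: [-0.179, -3.134, 0.01]
force: [-7.7, -23.9, 1.7]
opening: 0.0005
```

Request:
step_arm:
  deltas:
    - {"offset": [0, -0.9, 0], "roll": 0}
    - {"offset": [0, -1.5, 0], "roll": 0}
    - {"offset": [0, 0, -4], "roll": 0}
    - {"offset": [0, 0, -5], "roll": 0}
    - {"offset": [0, 0, 0], "roll": 0}
    - {"offset": [0, 0, 0], "roll": 0}

```text
t: 21.22
tool_pos: [0.5985, -0.0594, 0.0781]
orientation: [0.179, 3.136, 0.0]
force: [-0.9, 0.1, -0.6]
opening: 0.0007
```

```bash
python3 -c "
from h import *
look()
w=cams.read_camera('wrist'); 
for k in ('frame','picture'):
  r=rect(w,k,.033 if k=='frame' else .027,[.61,.07])[1]; print(r, tob(r[0][0]/1e3,r[0][1]/1e3))
save(w,'w11')"
```

```text
t 21.23 tool [ 0.5985 -0.0594  0.0781] board [ 65.1 -44.6] F [-0.9  0.1 -0.6]
scene frame board [60.7 71.6] size [208. 138.] rel deg 0.43
top frame board [62.5 96.7] size [163. 148.] rel deg 0.4
((607.5835571289062, 67.69677734375), (191.6253662109375, 139.494384765625), 83.41136932373047) [59.33670822 82.68866118]
((608.9630126953125, 69.58769226074219), (145.43075561523438, 96.27029418945312), 82.99623107910156) [60.48600023 84.72767682]
```

View pics/w11.png

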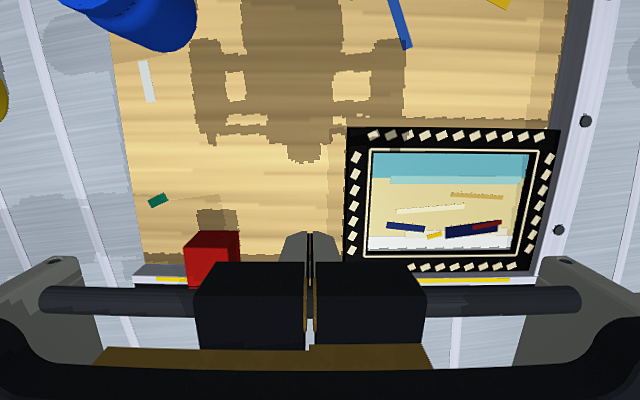

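The wrist view shows the frame seated: right side at the side fence (column 558) and far side at the back fence. Both pushes ended on a hard stop, and the fit gives about (60, 84). Now the stop: I'll go behind its outer face.

Request:
step_arm:
  deltas:
    - {"offset": [-1.5, -4, 0], "roll": 0}
    - {"offset": [-1.5, -4.3, 0], "roll": 0}
    - {"offset": [-1.44, -4, 0], "roll": 0}
    - {"offset": [0, -4.1, 0], "roll": 0}
    - {"offset": [0, 0, 2], "roll": 0}
    - {"offset": [0, 0, 3], "roll": 0}
    - {"offset": [0, 0, 2], "roll": 0}
    - {"offset": [0, 0, 0.3], "roll": 0}
    - {"offset": [0, 0, 0], "roll": 0}

```text
t: 22.7
tool_pos: [0.6242, -0.2268, 0.0056]
orientation: [0.178, 3.136, -0.0]
force: [1.5, -0.2, 0.6]
opening: 0.0002
```

Request:
step_arm:
  deltas:
    - {"offset": [0, 0.7, 0], "roll": 0}
    - {"offset": [0, 0.7, 0], "roll": 0}
    - {"offset": [0, 0.7, 0], "roll": 0}
    - {"offset": [0, 0.7, 0], "roll": 0}
    - {"offset": [0, 0.7, 0], "roll": 0}
    - {"offset": [0, 0.7, 0], "roll": 0}

```text
t: 23.45
tool_pos: [0.6287, -0.1855, 0.0053]
orientation: [-0.179, -3.136, 0.001]
force: [-0.5, -3.6, -0.1]
opening: 0.0004
```

```bash
python3 -c "
from h import *
look()
for c in ('scene','top'):
  p=cams.read_camera(c); print(c,[tob(*at(p,k['xy'],.0375)[:2]) for k in cams.pinpoint(p,'stop_push')])"
```

```text
t 23.45 tool [ 0.6287 -0.1855  0.0053] board [ 109.9 -166.3] F [-0.5 -3.6 -0.1]
scene frame board [60.4 72.8] size [212. 137.] rel deg 0.23
top frame board [62.8 82.9] size [192. 146.] rel deg 1.35
scene [array([ 114.879283 , -147.2132125])]
top [array([ 111.26288171, -146.32333717])]
```

Request:
step_arm:
  deltas:
    - {"offset": [0, 0.7, 0], "roll": 0}
    - {"offset": [0, 0.7, 0], "roll": 0}
    - {"offset": [0, 0.7, 0], "roll": 0}
    - {"offset": [0, 0.7, 0], "roll": 0}
    - {"offset": [0, 0.7, 0], "roll": 0}
    - {"offset": [0, 0.7, 0], "roll": 0}
    - {"offset": [0, 0.7, 0], "roll": 0}
    - {"offset": [0, 0.7, 0], "roll": 0}
    - {"offset": [0, 0.7, 0], "roll": 0}
    - {"offset": [0, 0.7, 0], "roll": 0}
    - {"offset": [0, 0.7, 0], "roll": 0}
    - {"offset": [0, 0.7, 0], "roll": 0}

```text
t: 25.35
tool_pos: [0.6384, -0.1017, 0.0054]
orientation: [0.179, 3.136, -0.0]
force: [1.7, -3.0, -0.3]
opening: 0.0006
```

Request:
step_arm:
  deltas:
    - {"offset": [0, 0.4, 0], "roll": 0}
    - {"offset": [0, 0.4, 0], "roll": 0}
    - {"offset": [0, 0.2, 0], "roll": 0}

```text
t: 25.72
tool_pos: [0.6395, -0.0919, 0.0053]
orientation: [0.178, 3.136, -0.0]
force: [1.2, -2.6, 0.6]
opening: 0.0007
```

Request:
step_arm:
  deltas:
    - {"offset": [0, 0.2, 0], "roll": 0}
    - {"offset": [0, 0.2, 0], "roll": 0}

```text
t: 25.98
tool_pos: [0.6399, -0.0882, 0.0053]
orientation: [0.179, 3.136, -0.0]
force: [1.8, -2.7, 0.2]
opening: 0.0006
```

Request:
step_arm:
  deltas:
    - {"offset": [0, 0.2, 0], "roll": 0}
    - {"offset": [0, 0.1, 0], "roll": 0}

```text
t: 26.22
tool_pos: [0.6402, -0.0856, 0.0053]
orientation: [0.179, 3.136, -0.001]
force: [0.5, -5.8, 1.3]
opening: 0.0004
```

Request:
step_arm:
  deltas:
    - {"offset": [0, 0.1, 0], "roll": 0}
    - {"offset": [0, 0.1, 0], "roll": 0}

```text
t: 26.48
tool_pos: [0.6402, -0.0855, 0.0053]
orientation: [-0.18, -3.136, 0.005]
force: [0.2, -13.9, -0.2]
opening: 0.0005
```

The stop bears on the frame (hard stop at finger y = −65.6, against an expected −65). I'll back off, lift, go round to the near side and give the frame a last seating nudge against the back fence.

Request:
step_arm:
  deltas:
    - {"offset": [0, 0.1, 0], "roll": 0}
    - {"offset": [0, -1.5, 0], "roll": 0}
    - {"offset": [0, -1.5, 0], "roll": 0}
    - {"offset": [0, 0, -4], "roll": 0}
    - {"offset": [0, 0, -5], "roll": 0}
    - {"offset": [3, 4, 0], "roll": 0}
    - {"offset": [4, 4.5, 0], "roll": 0}
    - {"offset": [4, 4.5, 0], "roll": 0}
    - {"offset": [4.2, 4.5, 0], "roll": 0}
    - {"offset": [0, 0, 0], "roll": 0}
    - {"offset": [0, 0, 0], "roll": 0}

```text
t: 27.85
tool_pos: [0.5062, 0.0789, 0.0955]
orientation: [0.177, 3.136, -0.0]
force: [0.1, -0.6, 0.5]
opening: 0.0
```

```bash
python3 -c "
from h import *
look()
for c in ('scene','top'):
  p=cams.read_camera(c); print(c,[tob(*at(p,k['xy'],.0375)[:2]) for k in cams.pinpoint(p,'stop_push')])"
```

```text
t 27.85 tool [0.5062 0.0789 0.0955] board [-42.6  82. ] F [ 0.1 -0.6  0.5]
scene frame board [61.6 71.9] size [209. 139.] rel deg -0.45
top frame board [113.  77.] size [199.  81.] rel deg -14.79
scene [array([112.52827466, -48.93831354])]
top [array([112.4949097, -49.5842497])]
```

Request:
step_arm:
  deltas:
    - {"offset": [0, 0, 4], "roll": 0}
    - {"offset": [0, 0, 4], "roll": 0}
    - {"offset": [0, 0, 2], "roll": 0}
    - {"offset": [0, 0, 0.8], "roll": 0}
    - {"offset": [-0.6, 0, 0], "roll": 0}
    - {"offset": [-0.5, 0, 0], "roll": 0}
    - {"offset": [-0.5, 0, 0], "roll": 0}
    - {"offset": [-0.4, 0, 0], "roll": 0}
    - {"offset": [-0.2, 0, 0], "roll": 0}

```text
t: 29.38
tool_pos: [0.5283, 0.0766, -0.0125]
orientation: [0.179, 3.136, 0.0]
force: [0.5, -0.1, 0.3]
opening: 0.0005
```

Request:
step_arm:
  deltas:
    - {"offset": [-0.2, 0, 0], "roll": 0}
    - {"offset": [-0.2, 0, 0], "roll": 0}

```text
t: 29.62
tool_pos: [0.5306, 0.0763, -0.013]
orientation: [-0.178, -3.134, 0.0]
force: [-9.3, 0.1, 6.9]
opening: 0.0001
```

Request:
step_arm:
  deltas:
    - {"offset": [-0.2, 0, 0], "roll": 0}
    - {"offset": [0, 0, 0], "roll": 0}

```text
t: 29.88
tool_pos: [0.5315, 0.0763, -0.0132]
orientation: [-0.178, -3.132, -0.0]
force: [-9.0, 1.3, 7.0]
opening: 0.0005
```

Request:
step_arm:
  deltas:
    - {"offset": [1, 0, 0], "roll": 0}
    - {"offset": [2.5, 0, 0], "roll": 0}
    - {"offset": [1.5, 0, -3], "roll": 0}
    - {"offset": [0, -1, -5], "roll": 0}
    - {"offset": [0, -1, -5], "roll": 0}
    - {"offset": [-1, -2, -5], "roll": 0}
    - {"offset": [0, -1, -3], "roll": 0}
    - {"offset": [0, 0, 0], "roll": 0}
    - {"offset": [0, 0, 0], "roll": 0}

```text
t: 31.0
tool_pos: [0.4877, 0.031, 0.196]
orientation: [-0.179, -3.135, -0.0]
force: [-0.1, -0.0, -0.0]
opening: 0.0008
```

```bash
python3 -c "
from h import *
look()
w=cams.read_camera('wrist'); 
for k in ('frame','picture'):
  r=rect(w,k,.033 if k=='frame' else .027,[.61,.07])[1]; print(r, tob(r[0][0]/1e3,r[0][1]/1e3))
p=cams.read_camera('scene')
for k,z in (('blue_jar',.015),('yellow_jar',0),('white_jar',0),('brush',0)): print(k,[d['xy'] for d in cams.pinpoint(p,k)[:2]])
a=cv2.resize(p['pixels'][170:320,250:450],(600,450),interpolation=cv2.INTER_CUBIC); save(p,'end',a)"
```

```text
t 31.0 tool [0.4877 0.031  0.196 ] board [-55.5  32.3] F [-0.1 -0.  -0. ]
scene frame board [59.8 72.4] size [214. 141.] rel deg -1.25
top frame board [66.7 83.9] size [187. 142.] rel deg 2.05
((572.6310424804688, 73.22561645507812), (189.16717529296875, 81.4901351928711), 81.26782989501953) [23.97775394 84.09958077]
((590.0213012695312, 91.33942413330078), (107.46660614013672, 50.646244049072266), 83.20232391357422) [ 39.13463723 104.11957124]
blue_jar [[267.0, 253.2]]
yellow_jar [[214.6, 321.1]]
white_jar [[385.5, 169.8]]
brush [[432.8, 184.6]]
```

View pics/end.png

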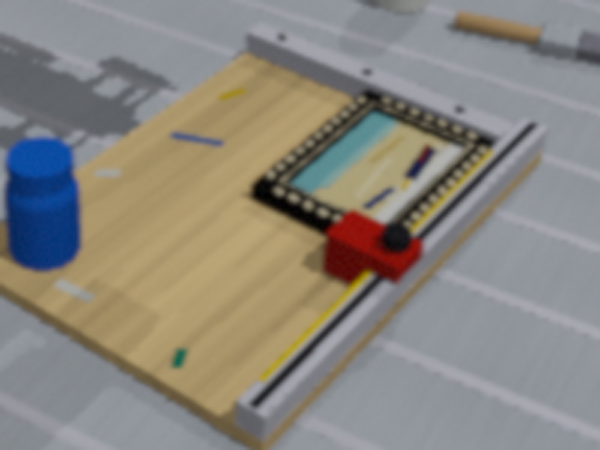

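The final picture shows the frame in the corner with the red stop bearing on it, and the jars and brush unmoved. The last nudge crept about 1 mm at 9 N without clearly bottoming out, so I'll press once more.

Request:
step_arm:
  deltas:
    - {"offset": [0, 2, 5], "roll": 0}
    - {"offset": [0, 2.3, 5], "roll": 0}
    - {"offset": [0, 0, 5], "roll": 0}
    - {"offset": [0, 0, 4], "roll": 0}
    - {"offset": [0, 0, 1.8], "roll": 0}
    - {"offset": [-0.8, 0, 0], "roll": 0}
    - {"offset": [-0.8, 0, 0], "roll": 0}
    - {"offset": [-0.8, 0, 0], "roll": 0}
    - {"offset": [-0.7, 0, 0], "roll": 0}
    - {"offset": [-0.5, 0, 0], "roll": 0}

```text
t: 32.85
tool_pos: [0.5299, 0.0694, -0.0102]
orientation: [0.179, 3.136, 0.0]
force: [0.2, -0.7, 0.4]
opening: 0.0004
```

Request:
step_arm:
  deltas:
    - {"offset": [-0.2, 0, 0], "roll": 0}
    - {"offset": [-0.2, 0, 0], "roll": 0}

```text
t: 33.1
tool_pos: [0.5308, 0.0692, -0.0112]
orientation: [-0.178, -3.132, 0.0]
force: [-13.4, 1.4, 10.1]
opening: 0.0006
```

Request:
step_arm:
  deltas:
    - {"offset": [-0.2, 0, 0], "roll": 0}
    - {"offset": [-0.1, 0, 0], "roll": 0}

```text
t: 33.35
tool_pos: [0.5307, 0.0693, -0.0117]
orientation: [-0.177, -3.126, 0.0]
force: [-24.8, 2.7, 20.7]
opening: 0.0003
```

Request:
step_arm:
  deltas:
    - {"offset": [1.2, 0, 0], "roll": 0}
    - {"offset": [2.5, 0, 0], "roll": 0}
    - {"offset": [1.5, 0, -3], "roll": 0}
    - {"offset": [0, -1, -5], "roll": 0}
    - {"offset": [0, -1, -5], "roll": 0}
    - {"offset": [0, -1, -5], "roll": 0}
    - {"offset": [0, 0, -5], "roll": 0}
    - {"offset": [0, 0, -2], "roll": 0}
    - {"offset": [0, 0, 0], "roll": 0}
    - {"offset": [0, 0, 0], "roll": 0}

```text
t: 34.6
tool_pos: [0.4798, 0.0449, 0.2368]
orientation: [-0.178, -3.133, 0.0]
force: [0.0, 0.2, -0.8]
opening: 0.0006
```

```bash
python3 -c "
from h import *
look()
for c in ('scene','top'):
  p=cams.read_camera(c); print(c,[tob(*at(p,k['xy'],.0375)[:2]).round(1) for k in cams.pinpoint(p,'stop_push')],[tob(*at(p,k['xy'],.015)[:2]).round(1) for k in cams.pinpoint(p,'frame')])
robot.close_job()"
```

```text
t 34.6 tool [0.4798 0.0449 0.2368] board [-64.9  45.1] F [ 0.   0.2 -0.8]
scene frame board [59.2 72.7] size [208. 139.] rel deg -0.5
top frame board [105.6 114.4] size [113. 227.] rel deg -53.88
scene [array([115.3, -49.4])] [array([-303.1, -354.3]), array([57.9, 94.7]), array([-278.7,  501.3])]
top [array([108.5, -56.2])] [array([-293. ,  518.1]), array([-313.9, -354.2])]
the job is handed in; nothing more can be done
```

I pushed the small frame by its moulding into the corner, slid the red stop up against it, and handed the job in at 34.6 s, inside the 61 s limit. No verdict was reported, so success is my own reading of the checks below.

**Frame:**
- Every seating push ended on a hard stop. The last were about 24 N against the side fence and 25 N against the back fence.
- The one clear wrist view, taken before the stop was moved, put the frame at about (60, 84) mm, where home is (60, 85), and square within about 0.4°.

**Stop:** It met the frame with the finger at board y −65.6 mm, against an expected −65. The scene camera puts it at about 0.12 along its travel.

**Bystanders and picture:** The jars and brush were found within a few pixels of where they started. The robot finished clear of everything, and nothing I saw suggests the picture was touched.

**Checks that disagreed:**
- **Fingertips higher than reported:** The real tips sit roughly 3 cm above the reported TCP. My first pass therefore went over the moulding without touching it. Once I noticed, I backed off and probed downward. I never felt the board, and worked about 35 mm lower after that.
- **Noisy last readings:** The top camera's final frame fit was partly hidden by the arm and unusable. It put the stop at about 0.114, below the 0.117 limit. The scene camera reads the frame's y about 12 mm low by outline and 10 mm high by centre point. I trusted the hard contacts and the earlier wrist view instead.

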